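# Press a counter box lid home in the locking clamp and free it

### The arm

A 6-joint arm with a two-finger parallel gripper is mounted at the origin on the work surface. World frame = base frame: x ahead of the robot, y to its left, z up, the work surface at z = 0. Lengths are in m, angles in rad, forces in N, time in s.
With the tool pointing down it reaches from about 0.35 to 0.975 m from the base axis. Payload 4.9 kg.
Tool frame: the origin (TCP) lies between the finger pads; the fingertips stand 25 mm ahead of it and the grasp point (between the pads) lies 6 mm ahead of it (ctrl.tip_reach is the distance from the TCP to the fingertips, in m); z points along the fingers, y is the direction in which the jaws open and shut (so a half turn about z gives the same grasp; the last joint's range is limited). The gripper opens to 85 mm and grips with 20 to 120 N. Pads are 22 mm wide; open, the fingers measure 114 mm over their backs; the gripper's body (76 mm by 85 mm) begins 54 mm behind the grasp point. The pads swing forward as they close: fully open they stand 13 mm farther back than shut.
Start: joints at [-1.271, 0.053, 1.613, -0, 1.476, -0.119], TCP at [0.254, -0.571, 0.256] pointing down, gripper open.
Joint ranges: [-3.01, 3.01], [-1.01, 2.22], [0.06, 2.58], [-1.02, 4.17], [0.09, 2.62], [-3.14, 3.14]. Speed limits (rad/s): [2.57, 2.57, 3.14, 3.14, 3.14, 3.14].

### API

Orientations are given as a rotation vector (axis times angle).
In Python, from station import get_obs, get_image, camera_params, order, ctrl gives the robot as it stands.
- The arm moves only by the tool move_arm, never from a script. Its argument "deltas" is one flat list of numbers, 5 for each row, row after row: the opening, from -1 (shut) to 1 (fully open), so that 0 is half open, then the shift along the tool's x, y, z in m, then the turn about the tool's z in degrees. In form: [fingers, tx, ty, tz, turn, fingers, tx, ty, tz, turn, ...]. A call has 1 to 10 rows; each row is the pose to reach, as a shift and turn from the pose measured when the call began, along the tool's axes at that moment; what a row does not reach only later rows make up. A row lasts 1/10 s, in which the tool goes at most 50 mm and 8.59 degrees, less where a joint would pass 70% of its speed; a pose out of reach is approached as far as the arm can. A call with a gripper value outside its range is refused whole. The fingers move at their own pace and stop on an object; "force" is the grip in N (left out, the last holds). Time passes only in rows, so rows that repeat a pose let the fingers close. It gives the time, the measured TCP pose, the force and the opening at its end, in the units of the state.
- get_obs(): the state, without advancing time (a new reading comes with each control period).
- get_image(name): name is "scene" or "top" or "wrist"; returns the picture (400x640x3 uint8, red, green, blue); there is no depth.
- camera_params(name): a dict with "camera_matrix" (3x3 intrinsics, pixels), "k1" (the pictures are not rectified: a ray, as slopes to the right and down, at radius r is drawn at 1 + k1 r^2 times it, then the intrinsics apply), "extrinsics" (4x4, takes a point from camera to world coordinates); the wrist camera has in their place "tool_from_camera" (4x4, takes a point from camera to tool coordinates, whose origin is the TCP and whose axes are the flange's). Camera axes: x right, y up, looking along -z (the intrinsics and any distortion apply to the point x, -y, -z); pixel columns grow to the right and rows downward; lengths in m; the calibration is good to about 2 mm. A picture is of the moment at which its call begins: read the wrist's pose just before it. camera_params takes no time and is no camera call.
- order.finish_job(): hands the job in, once; it reports no verdict.
The state is a dict: "t": time; "q": joint angles; "dq": joint speeds; "effort": joint torques, N m; "tool_pos": TCP position; "tool_rot": TCP orientation; "contact_force": force on the tool from outside, world axes, zero at the start; "wrist_torque": the same for the moment, N m; "opening": finger opening in m.
Only numpy, scipy, OpenCV 4.12 (cv2) and the standard library are available. Lean on these libraries where they do the work, as an engineer would, in place of code of your own. Each camera call takes 0.05 s, during which the arm holds its last target. There are 200 camera calls.

### The job

Slide the box of counters gently along its channel under the clamp until it is fully home against the end stop, keeping the gripper off its lid. Then push the clamp handle down just over centre, without leaning hard on its stop (it stands no more than 25 N), so that it stays locked when you let go and has pressed the lid fully shut. Finally push the release lever down so that the clamp springs open; leave the shut box in place and the other things on the desk alone.

Things in the scene. Friction and masses are not known exactly. Their poses are not given: they have to be found in the camera images.
- stand: Plywood board 18 mm thick, fixed to the desk, carrying the box channel and the steel locking clamp. Origin on the desk straight below the jaw's hinge (103 mm up); z up, y towards the handle's end and release lever (the tail), -x towards the side from which the box enters (the robot's). The board spans x -150 to +100, y -145 to +235 mm. Steel cheeks 38 mm wide, up to 115 mm high, stand at the origin.
- seat (a point): Point on the board's top, 18 mm above the desk, where the underside centre of the box lies when fully home; axes as the board's, 80 mm to -y of its origin. The channel runs along x: rails 10 mm high, inner faces at y +-29.5 mm, from x -80 to +80; end stop face at x +60, 22 mm high.
- pivot (a point): Pivot of the handle, 53 mm above the desk and 25 mm to +y of the board's origin; its axis is the board's x.
- handle_grip (a point): Top of the rubber-covered handle end, moving with the handle; y points along the handle to its free end, z square to its top. When the handle is level it lies 115 mm to +y of the handle pivot and 40 mm above it, and turns about that pivot. The handle is a bar 22 to 25 mm wide that ends 20 mm beyond this point.
- handle (a joint): Handle angle, rad: 0 = open (raised 0.695 above level, held by a light spring), grows as the end goes down. Meets the lid near 0.2 to 0.3, then needs up to 16 N down at the grip; dead centre lies anywhere from 0.48 to 0.76 as a hidden screw is set; then it goes by itself 0.06 to 0.08 further onto a rigid stop and stays locked if the box is under the pad. Short of centre it springs open.
- pad_face (a point): Underside centre of the round rubber pad (26 mm across) on the sprung spindle at the jaw's end, which comes down on the lid at the seat. Open, it is 10 to 20 mm above a proud lid, and the 20 mm wide jaw bar rises to about 160 mm above the desk.
- paddle (a point): Top of the release lever's press area: flat steel paddle 28 mm wide, sticking out 60 mm beyond the closed handle's end. At rest this point is 203 mm to +y of the board's origin, 66 mm above the desk, 22 mm from the paddle's free end and 78 mm from the lever's own hinge (parallel to the board's x).
- release (a joint): Release lever angle, rad: 0 = at rest (level), grows as the paddle is pressed down, end stop at 0.60. Its nose meets the closed handle from below (sooner the lower the handle lies) and pops it open by 0.13 to 0.45 (paddle 10 to 34 mm down); takes up to about 14 N at the paddle; springs back when let go.
- counter_box: Loose grey plastic box of counters in the channel, 120 mm long (x, along the channel), 56 wide, body 30 high, 0.18 to 0.35 kg; origin at the centre of its underside. Starts 25 to 60 mm short of home. Its white lid, 104 x 52 mm and 10 thick (8 mm in from the box's ends), stands 6 mm proud of the body (lid top 46 mm above the underside; 40 when shut).
- lid (a joint): Travel of the box lid in m: 0 = standing proud, 0.006 = fully shut. Tight fit, needs about 16 N.
- lid_top (a point): Centre of the top face of the box lid.
- shut_box: Bystander: a like box with its lid already shut (120 x 56 x 40 mm), lying on the desk; origin at the centre of its underside.
- glue: Bystander: small upright glue jar, 32 mm across, 95 mm high; origin at the centre of its underside.
- pencil_mug: Bystander: blue mug, 80 mm across, 90 mm high; origin at the centre of its underside.
- eraser: Bystander: white eraser 50 x 22 x 12 mm; origin at the centre of its underside.
Not all that is in view belongs to the job. What is shaped like the counter_box but purple or turquoise is not meant.

How it is judged:
On the way, in this order (a step that is already met when the one before it is completed fails the run):
1. the box is fully home against the end stop, its lid still proud (x of counter_box in the frame of seat above -0.004 m and value of joint lid below 0.0015 m), for 0.2 s.
2. the clamp is locked past centre by itself, nothing of the robot touching the clamp, the lid fully shut, the box still home (value of joint handle above 0.5 rad and value of joint lid above 0.005 m and x of counter_box in the frame of seat above -0.004 m and contact force between each of the fingers, the arm and stand below 0.3 N), for 0.4 s.
3. the release lever is pressed while the handle is still down (value of joint release above 0.06 rad and value of joint handle above 0.45 rad), for 0.02 s.
At the end, for the whole second after the job is handed in: The clamp has sprung fully open (handle below 0.06 rad), the release lever is back up (below 0.06 rad), the lid is shut (at least 5 of 6 mm), and the box rests flat within 6 mm of the end stop and 8 mm of its seat (value of joint each of handle, release below 0.06 rad and value of joint lid above 0.005 m and x of counter_box in the frame of seat above -0.006 m and distance between counter_box and seat below 0.008 m and angle between counter_box's own z axis and vertical below 0.05 rad and linear speed of counter_box below 0.01 m/s); the robot touches nothing.
It fails at once if the robot presses on the lid with more than 5 N (contact force between any of the fingers, the arm and lid above 5 N).
It fails at once if the robot leans on the clamp, its board or lever with more than 25 N (contact force between any of the fingers, the arm and stand above 25 N).
It fails at once if the robot pushes the box with more than 25 N (contact force between the fingers and counter_box above 25 N).
It fails at once if a bystander is moved by more than 20 mm (distance of any of shut_box, glue, pencil_mug, eraser from where it was at the start of the episode above 0.02 m).
It also fails if it takes over 54 s, if anything falls off the work surface, if the arm or the gripper's body presses on something with over 40 N, if the wrist force passes 120 N, or if a joint passes its speed limit or range.

## Working session

There is one attempt and no reset: what is moved stays moved. The work goes in short steps, Python scripts to look and compute and a tool call to move; the robot and the scene stay as the last step left them, time stands still between calls to the robot, and variables do not carry over. Pictures are saved under pics/ and viewed, about 8 in all and at most 12, crops included, and the job is handed in when it is done.

Besides the shell and the picture viewer there is one more tool, called after "Request:" by a JSON object that holds its "name" and its "arguments". move_arm: Moves the arm, as the interface text tells. Its arguments: {"type":"object","properties":{"deltas":{"type":"array"},"force":{"type":"number"}},"required":["deltas"]}

```bash
ls; mkdir -p pics; python3 - <<'E'
from station import *
import cv2,numpy as np
print(get_obs())
for n in("scene","top"):
    cv2.imwrite(f"pics/{n}0.png",get_image(n)[:,:,::-1]); 
for n in("scene","top","wrist"): print(n,camera_params(n))
E
```

```text
pics
{'t': 0.0, 'q': array([-1.27101988e+00,  5.33463205e-02,  1.61429704e+00, -3.88421763e-05,
        1.47596200e+00, -1.19018958e-01]), 'dq': array([-0.00102281,  0.00064877,  0.001617  , -0.00192064, -0.0001354 ,
        0.00205565]), 'effort': array([ 2.66872294e-04, -3.93675828e+01, -3.70180643e+01, -1.35614528e-04,
        6.97901094e-03,  6.58917321e-08]), 'tool_pos': array([ 0.25397514, -0.57045226,  0.25506767]), 'tool_rot': array([-3.07101010e+00, -6.52635124e-01,  3.45612393e-04]), 'contact_force': array([ 0.79448995, -0.71662422, -0.21751254]), 'wrist_torque': array([-0.05370824, -0.03082555, -0.00604019]), 'opening': 0.08577938182115048}
scene {'camera_matrix': array([[394.10225378,   0.        , 318.43590946],
       [  0.        , 394.10225378, 204.92910794],
       [  0.        ,   0.        ,   1.        ]]), 'k1': -0.08363634131145917, 'extrinsics': array([[ 0.71546355, -0.44988284,  0.53452534,  1.11243046],
       [ 0.69864553,  0.45795146, -0.54970436, -0.53508149],
       [ 0.0025159 ,  0.76673717,  0.64195621,  0.77895817],
       [ 0.        ,  0.        ,  0
[... 361 characters left out ...]
4775],
       [ 0.00964729,  0.14847969,  0.9888684 ,  1.54096444],
       [ 0.        ,  0.        ,  0.        ,  1.        ]])}
wrist {'camera_matrix': array([[278.33741084,   0.        , 320.54081439],
       [  0.        , 278.33741084, 198.61767501],
       [  0.        ,   0.        ,   1.        ]]), 'k1': -0.001468747750897518, 'tool_from_camera': array([[ 8.58270666e-05,  9.47891218e-01,  3.18594147e-01,
         8.17151337e-02],
       [ 9.99999573e-01,  2.11951706e-04, -8.99998300e-04,
        -7.60102645e-04],
       [-9.20627059e-04,  3.18594088e-01, -9.47890795e-01,
        -1.16054420e-01],
       [ 0.00000000e+00,  0.00000000e+00,  0.00000000e+00,
         1.00000000e+00]])}
```

View pics/top0.png

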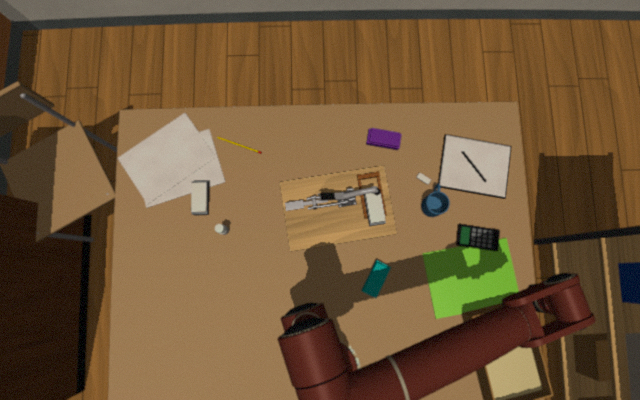

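View pics/scene0.png

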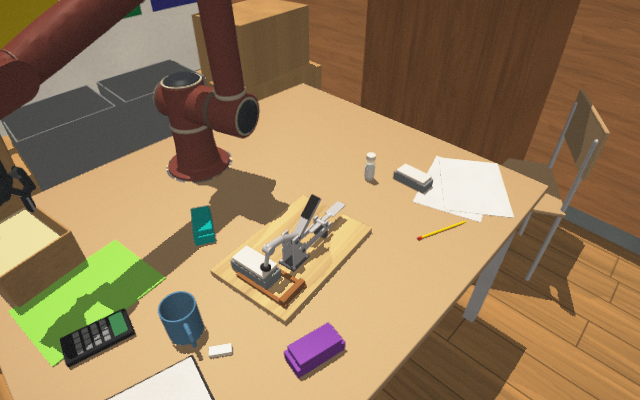

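The top view shows the stand at pixels x 281–396, y 166–250, with the white-lidded grey box in its channel at about (375,208). The other candidates are the shut box at (200,197), purple at (384,139) and turquoise at (376,278). The one in the channel under the clamp fits the description. The next crop should confirm it and give me the board corners.

```bash
cat > h.py <<'E'
import cv2,numpy as np
from station import *
def ray(n,uv,T=None):
    p=camera_params(n); E=p["extrinsics"] if T is None else T@p["tool_from_camera"]
    d=cv2.undistortPoints(np.array([[uv]],float),p["camera_matrix"],np.array([p["k1"],0,0,0,0.]))[0,0]
    return E[:3,3],E[:3,:3]@np.array([d[0],-d[1],-1])
# pictures distort as xd=x(1+k1 r^2): the OpenCV model
def onz(n,uv,z,T=None):
    o,d=ray(n,uv,T); return o+d*(z-o[2])/d[2]
def proj(n,P,T=None):
    p=camera_params(n); E=p["extrinsics"] if T is None else T@p["tool_from_camera"]
    c=(np.linalg.inv(E)@np.append(P,1))[:3]
    return cv2.projectPoints(np.array([[c[0],-c[1],-c[2]]]),np.zeros(3),np.zeros(3),p["camera_matrix"],np.array([p["k1"],0,0,0,0.]))[0][0,0]
def toolT(o):
    T=np.eye(4);T[:3,:3]=cv2.Rodrigues(np.array(o["tool_rot"]))[0];T[:3,3]=o["tool_pos"];return T
E
python3 - <<'E'
from h import *
im=cv2.imread("pics/top0.png")
hsv=cv2.cvtColor(im,cv2.COLOR_BGR2HSV)
print(hsv[225,320],hsv[195,300],hsv[270,300],hsv[130,300],hsv[240,330])
c=cv2.resize(im[155:260,265:415],None,fx=5.3,fy=5.3,interpolation=cv2.INTER_CUBIC)
cv2.imwrite("pics/c1.png",c)
for uv in[(281,183),(385,166),(396,236),(290,250)]: print(onz("top",uv,.018))
E
```

```text
[ 17 137 170] [ 18 134 183] [ 15 119 154] [ 16 125 149] [ 17 132 191]
[0.64874242 0.14242907 0.018     ]
[ 0.70252113 -0.23166944  0.018     ]
[ 0.45029292 -0.25879858  0.018     ]
[0.41057134 0.11371958 0.018     ]
```

View pics/c1.png

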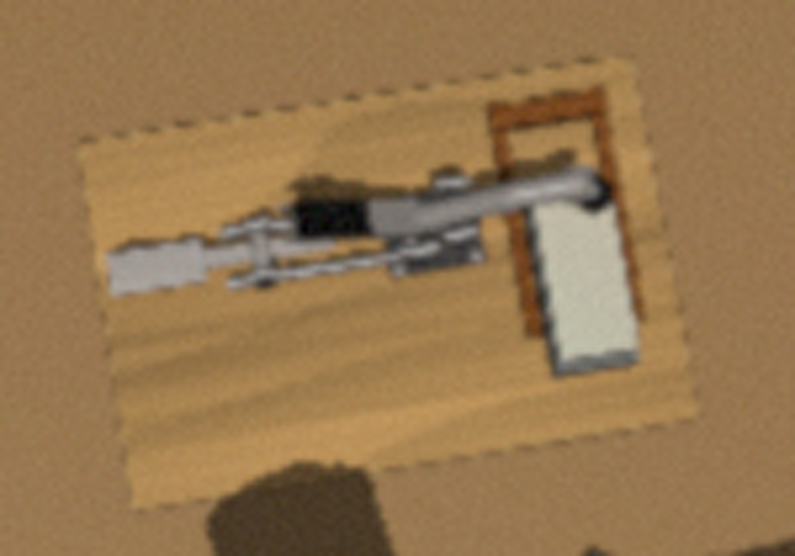

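The crop confirms the grey box with a proud white lid in the brown channel, under the pad at about crop (600,190). The other crop positions are the handle's black grip at (333,218), the paddle at (155,268), and the board corners at (78,143), (630,60), (697,417) and (133,507).

```bash
cat >> h.py <<'E'
def fit(W,L):
    W=np.array(W)[:,:2];L=np.array(L,float);a=W-W.mean(0);b=L-L.mean(0)
    th=np.arctan2((b[:,0]*a[:,1]-b[:,1]*a[:,0]).sum(),(a*b).sum())
    R=np.array([[np.cos(th),-np.sin(th)],[np.sin(th),np.cos(th)]]);t=W.mean(0)-R@L.mean(0)
    return th,R,t,W-(L@R.T+t)
E
python3 - <<'E'
from h import *
f=lambda c:((c[0]+.5)/5.3-.5+265,(c[1]+.5)/5.3-.5+155)
C=[(78,143),(630,60),(697,417),(133,507)]; L=[(.1,.235),(.1,-.145),(-.15,-.145),(-.15,.235)]
W=[onz("top",f(c),.018) for c in C]
th,R,t,r=fit(W,L);print(np.degrees(th),t,r*1e3)
loc=lambda P:np.round((P[:2]-t)@R*1e3,1)
print("paddle ctr",loc(onz("top",f((155,268)),.066)))
print("grip",loc(onz("top",f((333,218)),.150)))
print("box near end top corners",[loc(onz("top",f(c),.048)) for c in[(555,375),(638,364)]])
print("lid corners",[loc(onz("top",f(c),.064)) for c in[(560,362),(635,350)]])
print("rail end",[loc(onz("top",f(c),.028)) for c in[(528,336),(645,322),(490,105),(605,88)]])
for n,uv in dict(mug=(435,204),eraser=(424,178),glue=(221,229)).items(): print(n,loc(onz("top",uv,.05)))
# predicted scene pixels
im=cv2.imread("pics/scene0.png")
for l,z in [(a,.018) for a in L]+[((0,.203),.066),((0,.0877),.157)]:
    p=proj("scene",np.append(R@np.array(l)+t,z));print(l,p.round(1));cv2.circle(im,tuple(int(round(v*8)) for v in p),12,(0,0,255),1,cv2.LINE_AA,3)
cv2.imwrite("pics/c2.png",cv2.resize(im[180:330,200:390],None,fx=4,fy=4,interpolation=cv2.INTER_CUBIC))
E
```

```text
7.623633560934029 [ 0.58739105 -0.09692455] [[-1.28200222 -0.87058801]
 [-2.79321417  1.24103538]
 [ 1.90255589  0.91130378]
 [ 2.1726605  -1.28175115]]
paddle ctr [ -0.4 194.1]
grip [ 0.9 79.4]
box near end top corners [array([-107.8,  -51.9]), array([-109.2, -106.7])]
lid corners [array([-101.2,  -54.4]), array([-101.1, -103.7])]
rail end [array([-78.1, -41.3]), array([ -81.1, -119.7]), array([ 79.4, -42.8]), array([  79. , -121.4])]
mug [ -70.6 -291.4]
eraser [  26.1 -270.9]
glue [-41.  454.3]
(0.1, 0.235) [371.3 227.8]
(0.1, -0.145) [283.6 320.9]
(-0.15, -0.145) [208.5 269.4]
(-0.15, 0.235) [301.9 194.7]
(0, 0.203) [336.3 206.9]
(0, 0.0877) [310.9 202.9]
```

View pics/c2.png

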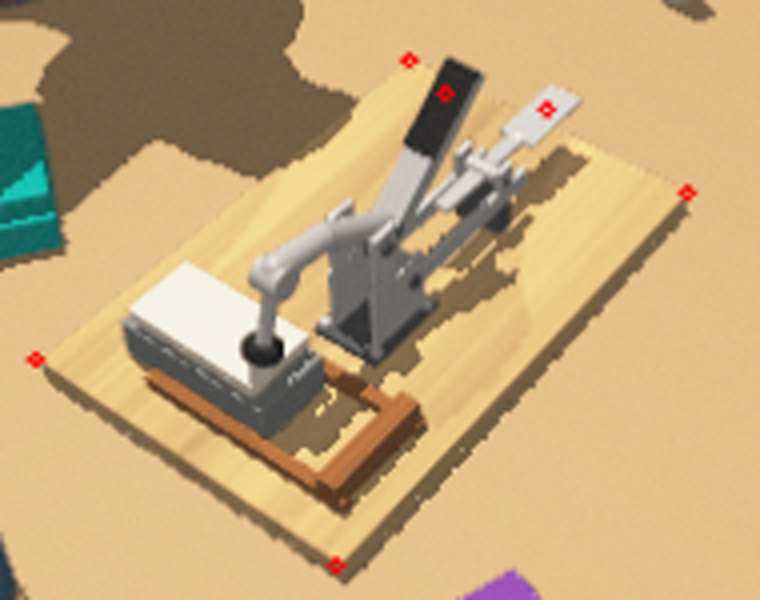

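The red predicted points land on the board corners, paddle and grip to within about 3 mm, so the fit holds with yaw 7.6°. The box end is at local x ≈ -108, about 48 mm short of home. I'll keep the wrist camera on the robot's side (tool yaw 187.6°) and move to behind the box.

```bash
cat >> h.py <<'E'
TH=np.radians(7.62);Rb=np.array([[np.cos(TH),-np.sin(TH)],[np.sin(TH),np.cos(TH)]]);tb=np.array([.5874,-.0969])
def where():
    o=get_obs();T=toolT(o);x=T[:3,0];tip=T[:3,3]+T[:3,2]*ctrl.tip_reach
    print("t",round(o["t"],2),"tip local mm",np.round((tip[:2]-tb)@Rb*1e3,1),round(tip[2]*1e3,1),"yaw",round(np.degrees(np.arctan2(x[1],x[0])),1),"tilt",np.round(T[:3,2],4),"F",np.round(o["contact_force"],1),"open",round(o["opening"],4))
    return o,T,tip
def go(lx,ly,z):
    o,T,tip=where();P=np.append(Rb@np.array([lx,ly])/1e3+tb,z/1e3)
    yaw=np.degrees(np.arctan2(T[1,0],T[0,0]));turn=(yaw-187.62+180)%360-180
    print("shift",np.round((P-tip)@T[:3,:3],4),"turn",round(turn,1))
E
python3 -c "
from h import *
print(ctrl.tip_reach);go(-150,-80,200)"
```

```text
0.025
t 0.1 tip local mm [-393.2 -425.1] 230.2 yaw 24.0 tilt [-5.0e-04  1.8e-03 -1.0e+00] F [ 0.3  0.2 -0.8] open 0.0857
shift [ 0.3307 -0.2625  0.0307] turn -163.6
```

Request:
{"name": "move_arm", "arguments": {"deltas": [-1,0.05,-0.04,0,-8,-1,0.09,-0.07,0,-16,-1,0.13,-0.1,0,-25,-1,0.17,-0.13,0,-33,-1,0.2,-0.16,0,-41,-1,0.23,-0.18,0,-50,-1,0.26,-0.21,0,-58,-1,0.29,-0.23,0,-66,-1,0.31,-0.25,0.01,-75,-1,0.33,-0.26,0.02,-83], "force": 40}}

```text
t: 1.1
tool_pos: [0.45, -0.1968, 0.2354]
tool_rot: [-1.858, -2.531, -0.002]
contact_force: [0.4, -1.7, -0.5]
opening: 0.0001
```

```bash
python3 -c "
from h import *
go(-150,-80,150)"
```

```text
t 1.1 tip local mm [-149.4  -80.8] 210.4 yaw 107.4 tilt [-3.0e-04  1.8e-03 -1.0e+00] F [ 0.4 -1.7 -0.5] open 0.0001
shift [ 0.0008 -0.0005  0.0604] turn -80.2
```

Request:
{"name": "move_arm", "arguments": {"deltas": [-1,0,0,0.01,-8,-1,0,0,0.02,-16,-1,0,0,0.03,-25,-1,0,0,0.04,-33,-1,0,0,0.05,-41,-1,0,0,0.06,-50,-1,0,0,0.06,-58,-1,0,0,0.06,-66,-1,0,0,0.06,-74,-1,0,0,0.06,-80.2]}}

```text
t: 2.1
tool_pos: [0.4497, -0.1965, 0.1749]
tool_rot: [0.217, -3.133, -0.004]
contact_force: [-0.3, -0.4, -1.4]
opening: 0.0
```

```bash
python3 - <<'E'
from h import *
go(-150,-80,33)
for n in("wrist","scene"):cv2.imwrite(f"pics/{n}1.png",get_image(n)[:,:,::-1])
a=cv2.imread("pics/scene1.png")[180:330,170:370];cv2.imwrite("pics/c3.png",np.vstack([cv2.imread("pics/wrist1.png")[::2,::2],cv2.resize(a,(320,240))]))
E
```

```text
t 2.1 tip local mm [-149.7  -80.4] 149.9 yaw -172.1 tilt [-0.0011  0.0023 -1.    ] F [-0.3 -0.4 -1.4] open 0.0
shift [2.000e-04 1.000e-04 1.169e-01] turn 0.3
```

View pics/c3.png

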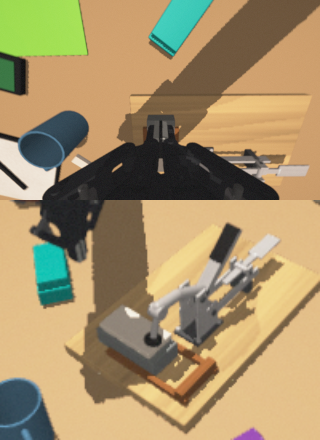

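The gripper sits clear behind the grey box, over the near edge of the board. Next I'll descend and then approach the box.

Request:
{"name": "move_arm", "arguments": {"deltas": [-1,0,0,0.04,0,-1,0,0,0.08,0,-1,0,0,0.107,0,-1,0,0,0.117,0,-1,0,0,0.117,0,-1,-0.01,0,0.117,0,-1,-0.02,0,0.117,0,-1,-0.025,0,0.117,0]}}

```text
t: 3.0
tool_pos: [0.477, -0.1936, 0.0601]
tool_rot: [-0.209, 3.132, -0.0]
contact_force: [0.3, 0.6, 0.8]
opening: -0.0001
```

```bash
python3 -c "
from h import *
go(-71,-80,33)"
```

```text
t 3.0 tip local mm [-122.2  -81.2] 35.1 yaw -172.4 tilt [ 2.8e-03  2.0e-04 -1.0e+00] F [0.3 0.6 0.8] open -0.0001
shift [-0.0512  0.0012  0.0023] turn 0.0
```

Request:
{"name": "move_arm", "arguments": {"deltas": [-1,-0.004,0.001,0.001,0,-1,-0.008,0.001,0.002,0,-1,-0.012,0.001,0.002,0,-1,-0.016,0.001,0.002,0,-1,-0.02,0.001,0.002,0,-1,-0.024,0.001,0.002,0,-1,-0.028,0.001,0.002,0,-1,-0.032,0.001,0.002,0,-1,-0.036,0.001,0.002,0,-1,-0.04,0.001,0.002,0]}}

```text
t: 4.0
tool_pos: [0.5168, -0.1872, 0.0581]
tool_rot: [-0.209, 3.132, 0.0]
contact_force: [-2.3, -0.4, -0.4]
opening: 0.0001
```

```bash
python3 -c "
from h import *
go(-71,-80,33)"
```

```text
t 4.0 tip local mm [-81.9 -80.2] 33.1 yaw -172.4 tilt [ 2.7e-03  4.0e-04 -1.0e+00] F [-2.3 -0.4 -0.4] open 0.0001
shift [-0.0109  0.0002  0.0001] turn 0.0
```

Contact force is 2.3 N, so the box is sliding. I'll go on in 1 mm steps.

Request:
{"name": "move_arm", "arguments": {"deltas": [-1,-0.002,0,0,0,-1,-0.004,0,0,0,-1,-0.005,0,0,0,-1,-0.006,0,0,0,-1,-0.007,0,0,0,-1,-0.008,0,0,0]}}

```text
t: 4.6
tool_pos: [0.5247, -0.1861, 0.0581]
tool_rot: [-0.209, 3.132, 0.0]
contact_force: [-2.5, 0.1, 1.5]
opening: 0.0001
```

Request:
{"name": "move_arm", "arguments": {"deltas": [-1,-0.001,0,0,0,-1,-0.002,0,0,0]}}

```text
t: 4.8
tool_pos: [0.5268, -0.1859, 0.0581]
tool_rot: [-0.209, 3.132, 0.0]
contact_force: [-2.9, -0.3, 1.0]
opening: -0.0001
```

Request:
{"name": "move_arm", "arguments": {"deltas": [-1,-0.001,0,0,0,-1,-0.002,0,0,0]}}

```text
t: 5.0
tool_pos: [0.5289, -0.1856, 0.0581]
tool_rot: [-0.209, 3.132, 0.0]
contact_force: [-2.1, -0.3, 1.0]
opening: -0.0001
```

Request:
{"name": "move_arm", "arguments": {"deltas": [-1,-0.001,0,0,0,-1,-0.001,0,0,0]}}

```text
t: 5.2
tool_pos: [0.5301, -0.1854, 0.0581]
tool_rot: [-0.209, 3.131, 0.0]
contact_force: [-1.5, -0.4, -0.1]
opening: 0.0003
```

Request:
{"name": "move_arm", "arguments": {"deltas": [-1,-0.001,0,0,0,-1,-0.001,0,0,0]}}

```text
t: 5.4
tool_pos: [0.5302, -0.1854, 0.0581]
tool_rot: [-0.209, 3.134, 0.001]
contact_force: [-5.3, -0.7, 4.3]
opening: -0.0001
```

Request:
{"name": "move_arm", "arguments": {"deltas": [-1,-0.001,0,0,0,-1,-0.001,0,0,0]}}

```text
t: 5.6
tool_pos: [0.5303, -0.1854, 0.0581]
tool_rot: [0.209, -3.132, -0.001]
contact_force: [-6.7, -0.8, 4.6]
opening: -0.0004
```

```bash
python3 - <<'E'
from h import *
go(-71,-80,33)
im=get_image("scene")[:,:,::-1]
cv2.imwrite("pics/c4.png",cv2.resize(im[210:320,220:340],None,fx=5,fy=5,interpolation=cv2.INTER_CUBIC))
E
```

```text
t 5.6 tip local mm [-68.4 -80.2] 33.1 yaw -172.3 tilt [-2.6e-03  3.0e-04 -1.0e+00] F [-6.7 -0.8  4.6] open -0.0004
shift [0.0026 0.0002 0.0002] turn 0.0
```

View pics/c4.png

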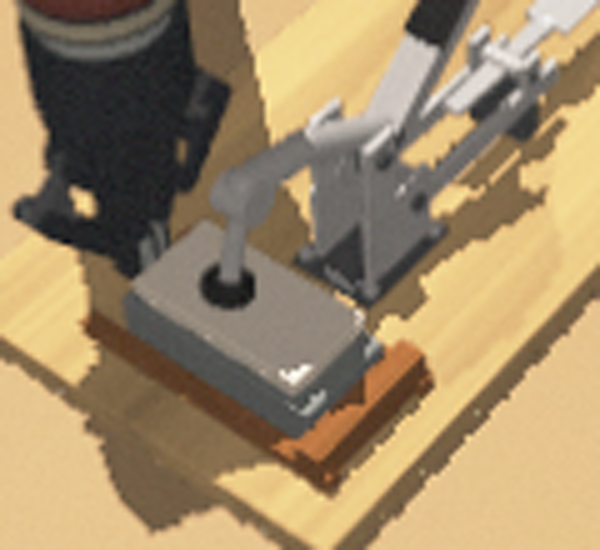

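The box end meets the brown stop in the picture, and the force rises to 6.7 N while the tool stalls, so it is home with the lid still proud. Now I'll back off, rise and cross to above the handle.

Request:
{"name": "move_arm", "arguments": {"deltas": [-1,0.005,0,0,0,-1,0.02,0,0,0,-1,0.03,0,-0.03,0,-1,0.03,0,-0.08,0,-1,0.03,0,-0.13,0,-1,0.03,0,-0.17,0,-1,0.03,0,-0.17,0]}}

```text
t: 6.35
tool_pos: [0.5046, -0.1912, 0.2368]
tool_rot: [-0.209, 3.124, -0.011]
contact_force: [0.4, -0.3, 0.8]
opening: -0.0
```

```bash
python3 -c "
from h import *
go(0,84,195)"
```

```text
t 6.35 tip local mm [-94.3 -82.7] 211.8 yaw -172.3 tilt [ 0.0115 -0.0065 -0.9999] F [ 0.4 -0.3  0.8] open -0.0
shift [-0.0943  0.1667  0.0165] turn 0.0
```

Request:
{"name": "move_arm", "arguments": {"deltas": [-1,-0.025,0.043,0,0,-1,-0.05,0.085,0,0,-1,-0.07,0.125,0,0,-1,-0.085,0.155,0.005,0,-1,-0.094,0.163,0.01,0,-1,-0.094,0.163,0.016,0,-1,-0.094,0.163,0.016,0]}}

```text
t: 7.05
tool_pos: [0.5754, -0.0179, 0.2186]
tool_rot: [-0.209, 3.126, -0.011]
contact_force: [0.6, 0.8, -0.6]
opening: -0.0
```

```bash
python3 - <<'E'
from h import *
go(0,80,168)
for n,(r,c) in dict(scene=((150,300),(220,390)),top=((150,260),(260,410))).items():
    cv2.imwrite(f"pics/{n}5.png",cv2.resize(get_image(n)[r[0]:r[1],c[0]:c[1],::-1],(600,400),interpolation=cv2.INTER_CUBIC))
for th in np.arange(0,.85,.05):
    a=.695-th;print(round(th,2),np.round([25+115*np.cos(a)-40*np.sin(a),53+115*np.sin(a)+40*np.cos(a)],1),end="; ")
E
```

```text
t 7.05 tip local mm [-1.3 79.7] 193.6 yaw -172.4 tilt [ 0.0087 -0.0066 -0.9999] F [ 0.6  0.8 -0.6] open -0.0
shift [-0.0011  0.0005  0.0256] turn 0.0
0.0 [ 87.7 157.4]; 0.05 [ 92.8 154.1]; 0.1 [ 97.8 150.6]; 0.15 [102.6 146.8]; 0.2 [107.2 142.8]; 0.25 [111.6 138.6]; 0.3 [115.8 134.2]; 0.35 [119.7 129.5]; 0.4 [123.4 124.7]; 0.45 [126.9 119.7]; 0.5 [130.1 114.5]; 0.55 [133.  109.2]; 0.6 [135.7 103.7]; 0.65 [138.1  98.1]; 0.7 [140.2  92.4]; 0.75 [142.   86.6]; 0.8 [143.6  80.7];
```

View pics/scene5.png

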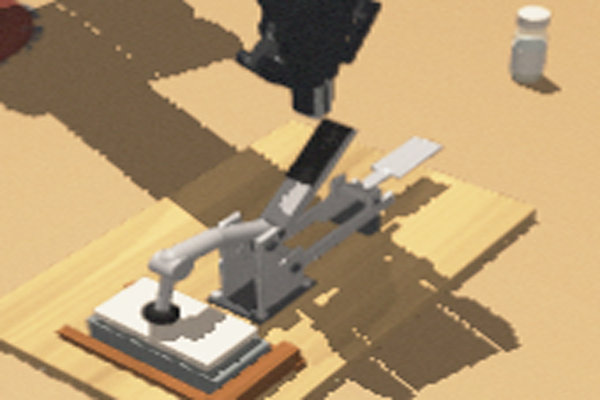

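The fingertips are just above the black grip and the box is still home. Next I'll descend and follow the handle's arc.

Request:
{"name": "move_arm", "arguments": {"deltas": [-1,-0.001,0,0.015,0,-1,-0.001,0,0.025,0,-1,-0.001,0,0.031,0,-1,-0.001,0.003,0.034,0,-1,-0.001,0.006,0.036,0,-1,-0.001,0.01,0.039,0,-1,-0.001,0.013,0.041,0,-1,-0.001,0.016,0.044,0,-1,-0.001,0.019,0.047,0]}}

```text
t: 8.05
tool_pos: [0.5751, 0.0007, 0.1732]
tool_rot: [-0.207, 3.123, -0.011]
contact_force: [-0.8, -0.4, 3.3]
opening: -0.0002
```

```bash
python3 -c "
from h import *
go(0,107,137)"
```

```text
t 8.05 tip local mm [ 1.  98.1] 148.2 yaw -172.4 tilt [ 0.0118 -0.0064 -0.9999] F [-0.8 -0.4  3.3] open -0.0002
shift [0.0011 0.009  0.0111] turn -0.0
```

Request:
{"name": "move_arm", "arguments": {"deltas": [-1,0.001,0.002,0.002,0,-1,0.001,0.004,0.005,0,-1,0.001,0.006,0.007,0,-1,0.001,0.0075,0.009,0,-1,0.001,0.009,0.011,0,-1,0.001,0.011,0.0135,0,-1,0.001,0.013,0.016,0]}}

```text
t: 8.75
tool_pos: [0.5735, 0.0136, 0.1601]
tool_rot: [-0.207, 3.121, -0.011]
contact_force: [-4.1, 0.5, 12.5]
opening: -0.0003
```

```bash
python3 -c "
from h import *
go(0,116,127)"
```

```text
t 8.75 tip local mm [  1.2 111.1] 135.1 yaw -172.4 tilt [ 0.014  -0.0061 -0.9999] F [-4.1  0.5 12.5] open -0.0003
shift [0.0013 0.0049 0.008 ] turn -0.0
```

Request:
{"name": "move_arm", "arguments": {"deltas": [-1,0.001,0.002,0.004,0,-1,0.001,0.003,0.006,0,-1,0.001,0.005,0.008,0,-1,0.001,0.006,0.01,0,-1,0.001,0.008,0.012,0,-1,0.001,0.009,0.0135,0]}}

```text
t: 9.35
tool_pos: [0.572, 0.023, 0.1483]
tool_rot: [-0.207, 3.12, -0.009]
contact_force: [-2.3, 1.5, 8.7]
opening: 0.0003
```

```bash
python3 -c "
from h import *
go(0,124,116)"
```

```text
t 9.35 tip local mm [  1.  120.7] 123.3 yaw -172.4 tilt [ 0.0153 -0.0049 -0.9999] F [-2.3  1.5  8.7] open 0.0003
shift [0.0011 0.0034 0.0072] turn -0.0
```

Request:
{"name": "move_arm", "arguments": {"deltas": [-1,0.001,0.001,0.002,0,-1,0.001,0.002,0.004,0,-1,0.001,0.003,0.006,0]}}

```text
t: 9.65
tool_pos: [0.5715, 0.026, 0.1437]
tool_rot: [-0.206, 3.118, -0.009]
contact_force: [-0.9, 0.2, 6.5]
opening: 0.0004
```

Request:
{"name": "move_arm", "arguments": {"deltas": [-1,0.001,0.001,0.002,0,-1,0.001,0.002,0.004,0,-1,0.001,0.003,0.006,0]}}

```text
t: 9.95
tool_pos: [0.5709, 0.029, 0.1387]
tool_rot: [-0.206, 3.116, -0.008]
contact_force: [0.2, 0.9, 5.6]
opening: 0.0001
```

Request:
{"name": "move_arm", "arguments": {"deltas": [-1,0.001,0.001,0.002,0,-1,0.001,0.002,0.003,0,-1,0.001,0.003,0.005,0]}}

```text
t: 10.25
tool_pos: [0.57, 0.0318, 0.1339]
tool_rot: [-0.206, 3.114, -0.009]
contact_force: [1.5, 0.2, 2.6]
opening: 0.0002
```

Request:
{"name": "move_arm", "arguments": {"deltas": [-1,0,0.001,0.002,0,-1,0,0.002,0.004,0]}}

```text
t: 10.45
tool_pos: [0.5693, 0.0341, 0.1291]
tool_rot: [-0.206, 3.116, -0.008]
contact_force: [0.1, -1.4, 0.5]
opening: 0.0002
```

```bash
python3 -c "
from h import *
go(0,124,116)"
```

```text
t 10.45 tip local mm [-1.000e-01  1.321e+02] 104.1 yaw -172.4 tilt [ 0.0191 -0.0038 -0.9998] F [ 0.1 -1.4  0.5] open 0.0002
shift [-0.0004 -0.0081 -0.0119] turn -0.1
```

The force has vanished near θ≈0.6, so the handle seems to have gone over centre. I'll lift a little and look.

Request:
{"name": "move_arm", "arguments": {"deltas": [-1,0,0,-0.005,0,-1,0,0,-0.02,0,-1,0,0,-0.045,0,-1,0,0,-0.045,0,-1,0,0,-0.045,0]}}

```text
t: 10.95
tool_pos: [0.5688, 0.0343, 0.1754]
tool_rot: [-0.206, 3.114, -0.008]
contact_force: [0.8, 0.3, -0.4]
opening: -0.0003
```

```bash
python3 - <<'E'
from h import *
go(0,209,100)
cv2.imwrite(f"pics/s6.png",cv2.resize(get_image("scene")[170:310,220:390,::-1],None,fx=4,fy=4,interpolation=cv2.INTER_CUBIC))
E
```

```text
t 10.95 tip local mm [ -0.5 132.4] 150.4 yaw -172.4 tilt [ 0.0208 -0.0036 -0.9998] F [ 0.8  0.3 -0.4] open -0.0003
shift [0.0006 0.077  0.0499] turn -0.1
```

View pics/s6.png

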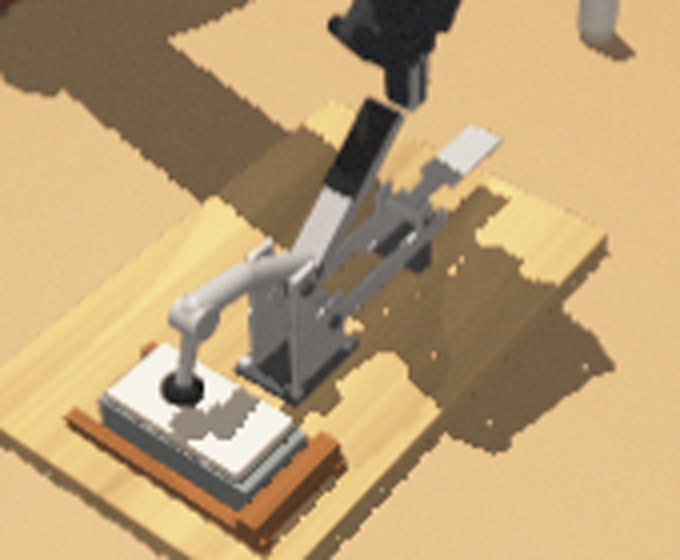

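The handle sprang back open, so I had stopped just short of centre. The box is still home against the stop. I'll repeat the stroke and carry on until the force rises again at the stop, which the arm's roughly 4 N/mm compliance keeps gentle.

Request:
{"name": "move_arm", "arguments": {"deltas": [-1,0,0,-0.043,0,-1,0,-0.025,-0.043,0,-1,0,-0.052,-0.043,0,-1,0,-0.052,-0.03,0,-1,0,-0.052,-0.017,0,-1,0,-0.052,-0.015,0]}}

```text
t: 11.6
tool_pos: [0.5724, -0.0162, 0.1851]
tool_rot: [-0.207, 3.123, -0.004]
contact_force: [-0.1, 0.2, -0.8]
opening: 0.0001
```

```bash
python3 -c "
from h import *
go(0,107,137)"
```

```text
t 11.6 tip local mm [-3.9 81.9] 160.1 yaw -172.4 tilt [ 0.0117 -0.002  -0.9999] F [-0.1  0.2 -0.8] open 0.0001
shift [-0.0036  0.0252  0.023 ] turn -0.0
```

Request:
{"name": "move_arm", "arguments": {"deltas": [-1,-0.003,0.004,0.002,0,-1,-0.003,0.008,0.005,0,-1,-0.003,0.0125,0.0095,0,-1,-0.003,0.017,0.014,0,-1,-0.003,0.0215,0.0185,0,-1,-0.003,0.026,0.023,0,-1,-0.003,0.03,0.028,0,-1,-0.003,0.0335,0.033,0,-1,-0.003,0.036,0.036,0,-1,-0.003,0.038,0.0385,0]}}

```text
t: 12.6
tool_pos: [0.5711, 0.0221, 0.1475]
tool_rot: [-0.207, 3.123, -0.005]
contact_force: [-2.9, 0.1, 7.2]
opening: 0.0002
```

```bash
python3 -c "
from h import *
go(0,130,108)"
```

```text
t 12.6 tip local mm [-1.0e-01  1.2e+02] 122.5 yaw -172.4 tilt [ 0.0123 -0.0021 -0.9999] F [-2.9  0.1  7.2] open 0.0002
shift [0.0001 0.01   0.0144] turn -0.0
```

Request:
{"name": "move_arm", "arguments": {"deltas": [-1,0,0.001,0.002,0,-1,0,0.003,0.004,0,-1,0,0.004,0.006,0,-1,0,0.006,0.008,0,-1,0,0.007,0.01,0,-1,0,0.009,0.0125,0,-1,0,0.01,0.0145,0,-1,0,0.0115,0.017,0,-1,0,0.012,0.018,0]}}

```text
t: 13.5
tool_pos: [0.5694, 0.0345, 0.1286]
tool_rot: [-0.207, 3.123, -0.003]
contact_force: [0.4, -1.0, 1.4]
opening: 0.0
```

Request:
{"name": "move_arm", "arguments": {"deltas": [-1,0,0.001,0.002,0,-1,0,0.001,0.003,0]}}

```text
t: 13.7
tool_pos: [0.5688, 0.0359, 0.1248]
tool_rot: [-0.208, 3.125, -0.002]
contact_force: [-0.5, -0.1, 0.4]
opening: 0.0001
```

Request:
{"name": "move_arm", "arguments": {"deltas": [-1,0,0.001,0.002,0,-1,0,0.001,0.002,0]}}

```text
t: 13.9
tool_pos: [0.5686, 0.0371, 0.1226]
tool_rot: [-0.208, 3.125, -0.002]
contact_force: [-0.7, 0.0, 0.3]
opening: 0.0003
```

Request:
{"name": "move_arm", "arguments": {"deltas": [-1,0,0.001,0.002,0,-1,0,0.001,0.002,0]}}

```text
t: 14.1
tool_pos: [0.5688, 0.0375, 0.1216]
tool_rot: [-0.208, 3.124, -0.004]
contact_force: [-2.5, -2.5, 6.1]
opening: 0.0001
```

The force rises again at tip z≈96.6 (6 N) with little travel, so this is the stop. I'll lift and look.

Request:
{"name": "move_arm", "arguments": {"deltas": [-1,0,0,-0.005,0,-1,0,0,-0.02,0,-1,0,0,-0.05,0,-1,0,0,-0.07,0,-1,0,0,-0.07,0,-1,0,0,-0.07,0]}}

```text
t: 14.7
tool_pos: [0.5682, 0.0378, 0.1921]
tool_rot: [-0.208, 3.123, -0.004]
contact_force: [0.5, -0.3, -0.6]
opening: -0.0002
```

```bash
python3 - <<'E'
from h import *
go(0,213,110)
cv2.imwrite(f"pics/s7.png",cv2.resize(get_image("scene")[170:310,220:390,::-1],None,fx=4,fy=4,interpolation=cv2.INTER_CUBIC))
E
```

```text
t 14.7 tip local mm [ -0.9 135.9] 167.1 yaw -172.4 tilt [ 0.0114 -0.0018 -0.9999] F [ 0.5 -0.3 -0.6] open -0.0002
shift [-0.0003  0.0773  0.0568] turn 0.0
```

View pics/s7.png

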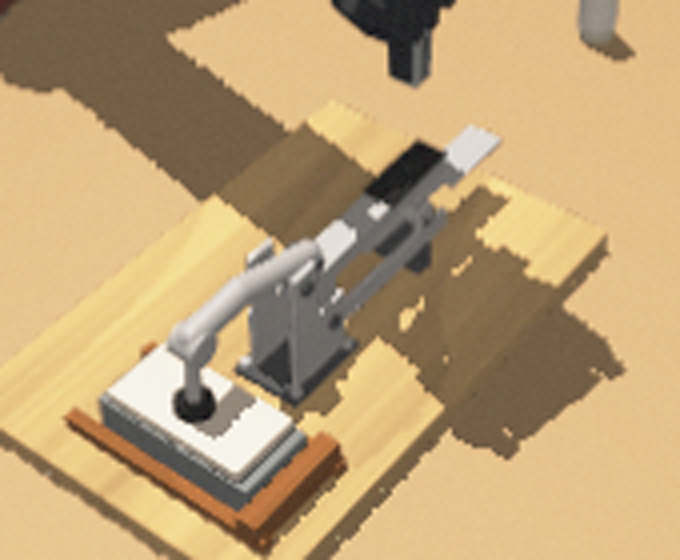

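The handle now lies level and stays locked with nothing touching it. The jaw is down on the lid, which sits flush, and the box is home. Next is the release paddle.

Request:
{"name": "move_arm", "arguments": {"deltas": [-1,0,0.035,0,0,-1,0,0.065,0,0,-1,0,0.076,0.01,0,-1,0,0.076,0.04,0,-1,0,0.076,0.07,0,-1,0,0.076,0.087,0,-1,0,0.076,0.09,0]}}

```text
t: 15.45
tool_pos: [0.555, 0.1124, 0.0954]
tool_rot: [-0.209, 3.134, -0.004]
contact_force: [0.0, 0.6, -0.0]
opening: 0.0
```

```bash
python3 -c "
from h import *
go(0,212,66)"
```

```text
t 15.45 tip local mm [ -4.4 211.7] 70.4 yaw -172.4 tilt [ 3.0e-04 -2.6e-03 -1.0e+00] F [ 0.   0.6 -0. ] open 0.0
shift [-0.0044  0.0003  0.0044] turn 0.0
```

Request:
{"name": "move_arm", "arguments": {"deltas": [-1,-0.004,0,0.003,0,-1,-0.004,0,0.006,0,-1,-0.004,0,0.008,0,-1,-0.004,0,0.01,0,-1,-0.004,0,0.012,0,-1,-0.004,0,0.014,0]}}

```text
t: 16.05
tool_pos: [0.5595, 0.1128, 0.082]
tool_rot: [-0.209, 3.133, -0.004]
contact_force: [-0.2, 0.1, 1.6]
opening: 0.0003
```

Request:
{"name": "move_arm", "arguments": {"deltas": [-1,0,0,0.002,0,-1,0,0,0.004,0,-1,0,0,0.006,0,-1,0,0,0.008,0]}}

```text
t: 16.45
tool_pos: [0.5597, 0.1128, 0.0739]
tool_rot: [-0.209, 3.132, -0.004]
contact_force: [0.6, -0.7, 2.1]
opening: -0.0001
```

Request:
{"name": "move_arm", "arguments": {"deltas": [-1,0,0,0.002,0,-1,0,0,0.004,0,-1,0,0,0.006,0,-1,0,0,0.008,0]}}

```text
t: 16.85
tool_pos: [0.5597, 0.1129, 0.0656]
tool_rot: [-0.209, 3.132, -0.004]
contact_force: [0.1, -0.7, 1.1]
opening: 0.0002
```

```bash
python3 - <<'E'
from h import *
where()
cv2.imwrite(f"pics/s8.png",cv2.resize(get_image("scene")[170:310,220:390,::-1],None,fx=4,fy=4,interpolation=cv2.INTER_CUBIC))
E
```

```text
t 16.85 tip local mm [  0.4 211.5] 40.6 yaw -172.4 tilt [ 0.0023 -0.0025 -1.    ] F [ 0.1 -0.7  1.1] open 0.0002
```

View pics/s8.png

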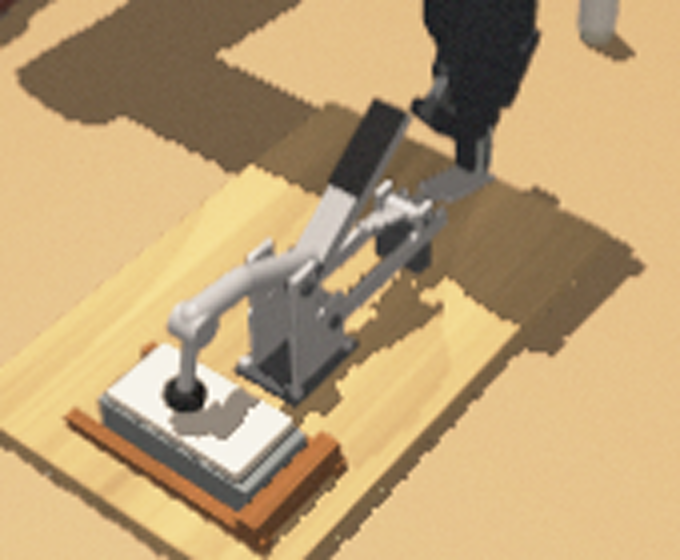

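The clamp has sprung open while the paddle is held down. I'll raise the tool straight up and clear.

Request:
{"name": "move_arm", "arguments": {"deltas": [-1,0,0,-0.01,0,-1,0,0,-0.02,0,-1,0,0,-0.03,0,-1,0,0.01,-0.05,0,-1,0,0.03,-0.09,0,-1,0,0.06,-0.13,0,-1,0,0.06,-0.16,0,-1,0,0.06,-0.16,0,-1,0,0.06,-0.16,0]}}

```text
t: 17.8
tool_pos: [0.5516, 0.1729, 0.2267]
tool_rot: [-0.209, 3.13, -0.004]
contact_force: [-0.2, -0.1, -0.5]
opening: 0.0001
```

```bash
python3 - <<'E'
from h import *
where()
cv2.imwrite(f"pics/s9.png",cv2.resize(get_image("scene")[170:310,220:390,::-1],None,fx=4,fy=4,interpolation=cv2.INTER_CUBIC))
E
```

```text
t 17.8 tip local mm [  0.4 272.1] 201.7 yaw -172.4 tilt [ 0.0046 -0.0022 -1.    ] F [-0.2 -0.1 -0.5] open 0.0001
```

View pics/s9.png

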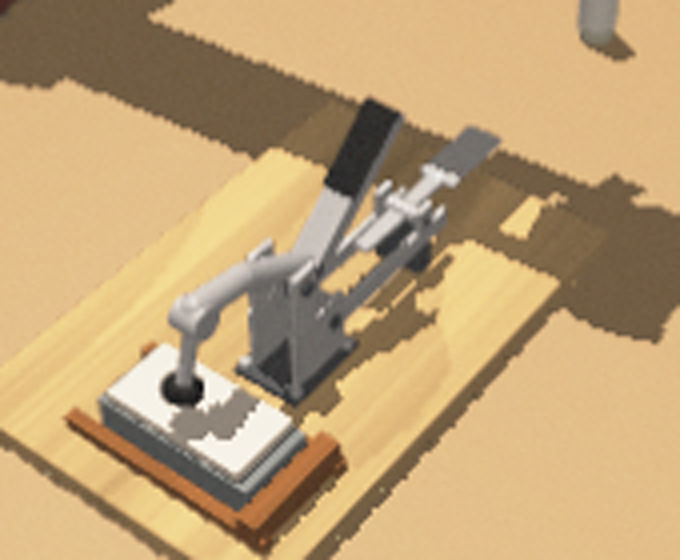

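```bash
python3 -c "
from station import *
print(order.finish_job())"
```

```text
the job is handed in; nothing more can be done
None
```

The job is done and handed in at about 18 s of the 54 s allowed. The hand-in gives no verdict.

- **Box:** I slid it to the end stop, where the tool stalled at 6.7 N with the lid still proud.
- **Clamp:** The first handle stroke stopped just short of centre and the clamp sprang back open. The second went over centre to about 6 N on the stop, and the clamp stayed locked with nothing touching it. The highest force I read on the handle was 12.5 N.
- **Release:** I pressed the paddle down about 25 mm and the clamp sprang open.

The last picture shows the handle raised, the release lever back up, the box against its stop, and the gripper clear of everything. The lid looks flush there, but I judged that by eye and did not measure the lid travel or the joint angles. The tool path stayed clear of the bystander items; I did not re-measure their positions.

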